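Turn off the large hotplate

TASK

Two portable hotplates stand side by side on the worktop, both switched on. Turn the knob of the one with the larger cooking plate fully anticlockwise to its stop, which is off, and let go of it; leave the other hotplate's knob as it is set.

Things in the scene. Friction and masses are not known exactly. Their poses are not given: they have to be found in the camera images.
- hotplate_large: The hotplate to turn off, left or right of the small one: a fixed aluminium box 270 deep (x) x 240 wide (y) x 55 mm high with a dark cooking plate of 186 mm diameter, 11 mm higher. Origin: centre of its underside; x from its knob edge to its back, z up; knob axis at x = -99 mm, y = 0. A wall cabinet hangs 0.51 m above the worktop's right rear (world x > 0.5, y < -0.14): bring the arm in from the front.
- large_knob (a joint): Angle of the large hotplate's knob in rad: 0 = off, at the anticlockwise stop, where the pointer points straight to the back of the hotplate (its +x); it grows as the knob is turned CLOCKWISE seen from above (4.2 at the other stop). It starts between 0.7 and 1.3. Turns freely against light friction (about 0.04 N m), stays where it is left.
- large_knob_grip (a point): Point on the knob's vertical axis at the height to grip, 78 mm above the worktop. The black knob is a disc of 50 mm diameter, 7 mm high, lying on top of the hotplate box (box top 55 mm), carrying an upright grip bar centred on the axis, 46 long x 14 wide, from 60 to 88 mm above the worktop. The point turns with the knob: its x runs along the bar towards the end with the white pointer line, y across the bar, z up.
- small_knob_pointer (a point): Pointer end of the knob on the OTHER hotplate, which must be left as it is: an equal knob on an aluminium box 225 deep x 200 wide x 55 mm high with a 130 mm cooking plate, fixed to the worktop beside the large one. The point lies 22 mm from that knob's axis, on top of its bar, 88 mm above the worktop; its x points from the axis along the pointer.

How it is judged:
At the end, for the whole second after the job is handed in: The large hotplate's knob stands at its anticlockwise stop (within 10 degrees) (value of joint large_knob below 0.175 rad); the robot touches nothing.
It fails at once if the small hotplate's knob is turned (its pointer end moves more than 6 mm, about 15 degrees) (distance of small_knob_pointer from where it was at the start of the episode above 0.006 m).
It also fails if it takes over 32 s, if anything falls off the work surface, if the arm or the gripper's body presses on something with over 40 N, if the wrist force passes 120 N, or if a joint passes its speed limit or range.

ROBOT

A 7-joint arm with a two-finger parallel gripper is mounted at the origin on a cart in front of the work surface, level with it; the furniture and walls round the work are solid. World frame = base frame: x ahead of the robot, y to its left, z up, the work surface at z = 0. Lengths are in m, angles in rad, forces in N, time in s.
With the tool pointing down it reaches from about 0.425 to 1.025 m from the base axis. Payload 3.6 kg.
Tool frame: the origin (TCP) lies midway between the tips of the shut fingers; the grasp point (between the pads) lies 19 mm behind it (bot.grip_point_offset is the distance from the TCP to the grasp point, in m); z points along the fingers, y is the line along which they close (so a half turn about z gives the same grasp; the last joint's range is limited). The gripper opens to 85 mm and grips with 20 to 120 N. Pads are 22 mm wide; open, the fingers measure 114 mm over their backs; the gripper's body (76 mm by 85 mm) begins 54 mm behind the grasp point. The pads swing forward as they close: fully open they stand 13 mm farther back than shut.
Start: joints at [1.095, 0.591, 0.048, 1.609, -0.033, 0.943, -0.034], TCP at [0.27, -0.673, 0.231] pointing down, gripper open.
Joint ranges: [-2.69, 2.69], [-0.47, 2.24], [-1.27, 1.36], [0.19, 2.51], [-1.53, 4.68], [0.08, 2.07], [-3.09, 3.09]. Speed limits (rad/s): [2.57, 2.57, 3.14, 3.14, 3.14, 3.14, 3.14].

INTERFACE

Orientations are given as a unit quaternion [x, y, z, w].
In Python, from bench import bot gives the robot as it stands.
- The arm moves only by the tool send_rows, never from a script. Its argument "targets" is one flat list of numbers, 7 for each row, row after row: the turn, a rotation vector about the tool's x, y, z in rad, then the shift along the tool's x, y, z in mm, then the finger opening in mm, from 0 to 85.4. In form: [ax, ay, az, tx, ty, tz, fingers, ax, ay, az, tx, ty, tz, fingers, ...]. A call has 1 to 10 rows; each row is the pose to reach, as a shift and turn from the pose commanded when the call began, along the tool's axes at that moment; what a row does not reach only later rows make up. A row lasts 1/10 s, in which the tool goes at most 50 mm and 8.59 degrees, less where a joint would pass 70% of its speed; a pose out of reach is approached as far as the arm can. A call with a gripper value outside its range is refused whole. The fingers move at their own pace and stop on an object; "newtons" is the grip in N (left out, the last holds). Time passes only in rows, so rows that repeat a pose let the fingers close. It gives the time, the measured TCP pose, the force, the opening and the grip force at its end, in the units of the state.
- bot.observe(): the state, without advancing time (a new reading comes with each control period).
- bot.camera(name): name is "scene" or "side" or "wrist"; returns the picture (420x560x3 uint8, red, green, blue); there is no depth.
- bot.calibration(name): a dict with "fx", "fy", "cx", "cy" (pixels), "T" (4x4, takes a point from camera to world coordinates); the wrist camera has in their place "T_tool_cam" (4x4, takes a point from camera to tool coordinates, whose origin is the TCP and whose axes are the flange's). Camera axes: x right, y down, z forward; pixel columns grow to the right and rows downward; lengths in m; the calibration is good to about 2 mm. The wrist camera is an equidistant fisheye: a pixel r from the principal point sees the ray r / f radians off the axis. A picture is of the moment at which its call begins: read the wrist's pose just before it. calibration takes no time and is no camera call.
- bot.job_done(): hands the job in; it is judged then, once.
The state is a dict: "time": time; "qpos": joint angles; "joint_vel": joint speeds; "joint_efforts": joint torques, N m; "tcp_pos": TCP position; "orientation": TCP orientation; "contact_force": force on the tool from outside, world axes, zero at the start; "wrist_torque": the same for the moment, N m; "finger_gap": finger opening in m; "grasp_force": force on a finger pad.
Only numpy, scipy, OpenCV 4.12 (cv2) and the standard library are available. Lean on these libraries where they do the work, as an engineer would, in place of code of your own. Each camera call takes 0.05 s, during which the arm holds its last target. There are 200 camera calls.

## Working session

There is one attempt and no reset: what is moved stays moved. The work goes in short steps, Python scripts to look and compute and a tool call to move; the robot and the scene stay as the last step left them, time stands still between calls to the robot, and variables do not carry over. Pictures are saved under pics/ and viewed, at most 10 in all, crops included, and the job is handed in when it is done.

Besides the shell and the picture viewer there is one more tool, called after "Call:" as name(argument=value, ...) on one line, values as JSON. send_rows: Moves the arm, as the interface text tells. Its arguments: {"type":"object","properties":{"targets":{"type":"array"},"newtons":{"type":"number"}},"required":["targets"]}

```bash
mkdir -p pics; python3 - <<'E'
from bench import bot
import cv2, numpy as np
s=bot.observe(); print(s['time'],s['tcp_pos'],s['orientation'])
for n in ("scene","side"):
    cv2.imwrite(f"pics/{n}0.png",bot.camera(n)[:,:,::-1]); c=bot.calibration(n); print(n,c['fx'],c['cx'],c['cy'],np.round(c['T'],3).tolist())
E
```

```text
0.0 [ 0.26983459 -0.67203361  0.23014955] [ 9.81824592e-01  1.89787335e-01 -2.68003643e-04 -1.07983297e-03]
scene 446.1441031687616 284.26331449245083 210.40352614410895 [[0.899, -0.295, 0.323, 0.26], [-0.437, -0.59, 0.678, -0.514], [-0.009, -0.751, -0.66, 0.656], [0.0, 0.0, 0.0, 1.0]]
side 401.4724756116666 279.39223206335663 212.67108436755237 [[0.818, -0.352, 0.454, 0.129], [-0.574, -0.47, 0.67, -0.51], [-0.023, -0.809, -0.587, 0.587], [0.0, 0.0, 0.0, 1.0]]
```

View pics/scene0.png

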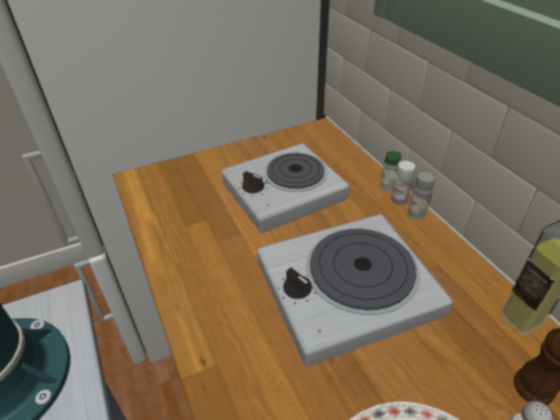

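View pics/side0.png

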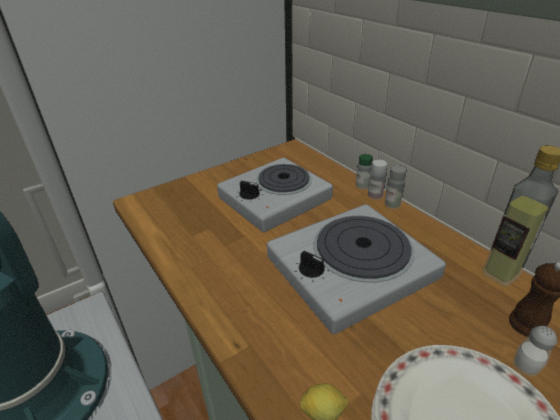

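Both views show the large hotplate as the nearer (right) one, with its knob near scene (297,285) and side (312,265). The small one is farther left.

```bash
cat > h.py <<'E'
from bench import bot
import cv2, numpy as np
def ray(n,u,v,z):
    c=bot.calibration(n);T=np.array(c['T']);d=T[:3,:3]@[(u-c['cx'])/c['fx'],(v-c['cy'])/c['fy'],1]
    return T[:3,3]+d*(z-T[2,3])/d[2]
E
python3 - <<'E'
from h import *
for n,box in (("scene",(305,225,420,312)),("side",(312,212,415,280))):
    im=cv2.imread(f"pics/{n}0.png"); g=im.max(2); x0,y0,x1,y1=box
    m=(g<130).astype(np.uint8); M=np.zeros_like(m); M[y0:y1,x0:x1]=m[y0:y1,x0:x1]
    c=max(cv2.findContours(M,0,2)[0],key=cv2.contourArea)
    P=np.array([ray(n,*p[0],.066)[:2] for p in cv2.convexHull(c)],np.float32)
    ct,r=cv2.minEnclosingCircle(P); print(n,"plate",ct,r)
    corners={"scene":[(258,249),(381,218),(450,297),(303,351)],"side":[(268,250),(366,208),(443,265),(333,323)]}[n]
    Q=np.array([ray(n,*p,.055)[:2] for p in corners]); print(np.round(Q,3).tolist(),Q.mean(0),[np.linalg.norm(Q[i]-Q[i-1]).round(3) for i in range(4)])
    kx,ky={"scene":(297,285),"side":(312,265)}[n]
    print("knob",ray(n,kx,ky,.075))
s=[]
for n,(x,y) in (("scene",(297,285)),("side",(312,265))):
    im=cv2.imread(f"pics/{n}0.png")[y-28:y+28,x-28:x+28]; s.append(cv2.resize(im,(390,390),interpolation=cv2.INTER_CUBIC))
cv2.imwrite("pics/k.png",np.hstack(s))
E
```

```text
scene plate (0.6071628928184509, -0.09951642900705338) 0.09543833136558533
[[0.463, 0.028], [0.718, -0.003], [0.706, -0.216], [0.44, -0.196]] [ 0.58177768 -0.09688244] [np.float64(0.225), np.float64(0.256), np.float64(0.213), np.float64(0.267)]
knob [ 0.48190026 -0.0946089   0.075     ]
side plate (0.6164300441741943, -0.10286638885736465) 0.15424303710460663
[[0.45, 0.007], [0.709, -0.006], [0.692, -0.226], [0.435, -0.206]] [ 0.57146691 -0.10749233] [np.float64(0.214), np.float64(0.26), np.float64(0.221), np.float64(0.258)]
knob [ 0.47949818 -0.09512322  0.075     ]
```

View pics/k.png

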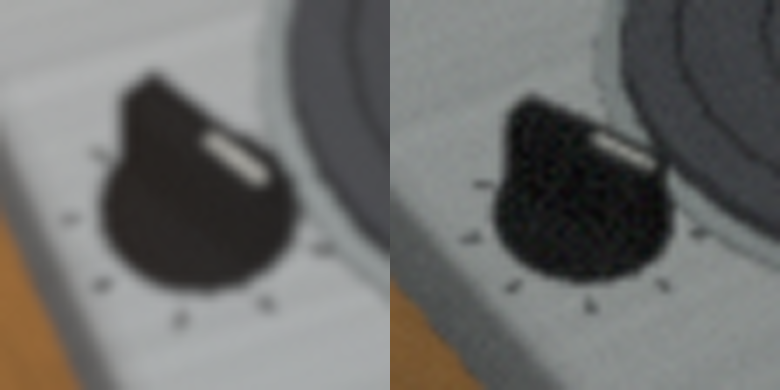

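The crops show the pointer line (white) at scene crop (207,137)→(262,183) and side crop (592,137)→(655,165). The disc centre is near (200,212) and (583,210), and the bar's tail end is at the upper left.

```bash
python3 - <<'E'
from h import *
k=390/56
for n,(x,y),P in (("scene",(269,257),[(207,137),(262,183),(199,215),(138,88)]),("side",(284,237),[(202,137),(265,165),(193,213),(135,105)])):
    a,b,d,t=[ray(n,x+p[0]/k,y+p[1]/k,z) for p,z in zip(P,(.088,.088,.062,.088))]
    v=b-a; print(n,"ptr ang",np.degrees(np.arctan2(v[1],v[0])),"len",np.linalg.norm(v),"a,b",a[:2],b[:2],"disc",d[:2],"tail",t[:2], np.linalg.norm(b-t))
print(bot.calibration("wrist"))
E
```

```text
scene ptr ang -74.2199232331859 len 0.01877371188665424 a,b [ 0.48747085 -0.08969457] [ 0.49257628 -0.10776075] disc [ 0.48491653 -0.09113208] tail [ 0.47962175 -0.06874661] 0.041108673531247
side ptr ang -70.62852050431484 len 0.019215299304177515 a,b [ 0.48593957 -0.08953676] [ 0.49231312 -0.10766424] disc [ 0.48357376 -0.08971661] tail [ 0.47952734 -0.06904165] 0.04068391778594424
{'fx': 325.19226210127806, 'fy': 325.19226210127806, 'cx': 280.44189867583503, 'cy': 204.63799899522044, 'T_tool_cam': array([[ 7.86795520e-06, -9.65180405e-01, -2.61585140e-01,
         6.50492342e-02],
       [ 9.99999999e-01,  2.17717447e-05, -5.02540251e-05,
         9.05545358e-04],
       [ 5.41993652e-05, -2.61585139e-01,  9.65180404e-01,
        -1.43841518e-01],
       [ 0.00000000e+00,  0.00000000e+00,  0.00000000e+00,
         1.00000000e+00]])}
```

Call:
send_rows(targets=[0,0,-1.5,417,-461,0,85,0,0,-1.5,417,-461,0,85,0,0,-1.5,417,-461,0,85,0,0,-1.5,417,-461,0,85,0,0,-1.5,417,-461,0,85,0,0,-1.5,417,-461,0,85,0,0,-1.5,417,-461,0,85,0,0,-1.5,417,-461,0,85,0,0,-1.5,417,-461,0,85,0,0,-1.5,417,-461,0,85], newtons=40)

```text
time: 1.1
tcp_pos: [0.4433, -0.2019, 0.2313]
orientation: [0.587, 0.81, -0.0, 0.0]
contact_force: [0.4, 0.7, 0.6]
finger_gap: 0.085
grasp_force: 0.0
```

Call:
send_rows(targets=[0,0,0,95,75,0,85,0,0,0,95,75,0,85,0,0,0,95,75,0,85,0,0,0,95,75,0,85,0,0,0,95,75,0,85])

```text
time: 1.6
tcp_pos: [0.4851, -0.0904, 0.231]
orientation: [0.589, 0.808, -0.001, -0.0]
contact_force: [0.3, -0.6, 0.8]
finger_gap: 0.0849
grasp_force: 0.0
```

```bash
python3 - <<'E'
from h import *
s=bot.observe(); print(s['time'],s['tcp_pos'],s['orientation'],s['qpos'])
cv2.imwrite("pics/w1.png",bot.camera("wrist")[:,:,::-1])
from scipy.spatial.transform import Rotation as R
T=bot.calibration("wrist"); f,cx,cy=T['fx'],T['cx'],T['cy']; T=T['T_tool_cam']
Rt=R.from_quat(s['orientation']).as_matrix()
for p in ([.485,-.09,.062],[.4925,-.108,.088],[.4795,-.069,.088]):
    c=np.linalg.inv(T)@np.r_[Rt.T@(np.array(p)-s['tcp_pos']),1]; th=np.arctan2(np.hypot(*c[:2]),c[2]); print("expect",[cx,cy]+f*th*c[:2]/np.hypot(*c[:2]))
E
```

```text
1.6 [ 0.48512211 -0.09041662  0.23101922] [ 5.88680291e-01  8.08365731e-01 -5.05128317e-04 -3.24425004e-04] [ 0.45876483  0.33255538 -0.4582231   2.10575044  0.21459425  0.74814193
  0.17588396]
expect [281.65615367 184.86891092]
expect [283.4652268  211.33019636]
expect [283.11201504 166.97268087]
```

View pics/w1.png

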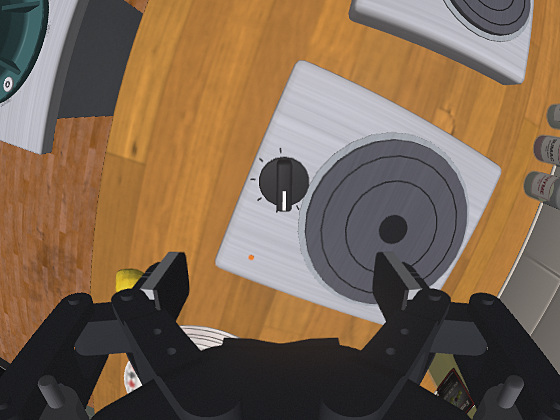

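The disc is at (283,181) and the bar runs vertically from (284,160) to (285,211), so the fingers are aligned with it to about 1°. A correction of +3 mm in tool x and +1 mm in tool y is needed. The pointer is about 67° clockwise of the hotplate's back.

Call:
send_rows(targets=[0,0,0,3,1,50,85,0,0,0,3,1,100,85,0,0,0,3,1,135,85,0,0,0,3,1,163,85,0,0,0,3,1,163,85,0,0,0,3,1,163,50,0,0,0,3,1,163,30], newtons=40)

```text
time: 2.35
tcp_pos: [0.4865, -0.0881, 0.0696]
orientation: [0.59, 0.808, 0.0, 0.001]
contact_force: [-0.1, 0.1, 0.2]
finger_gap: 0.0584
grasp_force: 0.0
```

```bash
python3 - <<'E'
from h import *
s=bot.observe(); print(s['tcp_pos'],s['contact_force'],s['finger_gap'])
cv2.imwrite("pics/w2.png",bot.camera("wrist")[:,:,::-1])
E
```

```text
[ 0.48649048 -0.08807164  0.06963101] [-0.11158003  0.055955    0.2158313 ] 0.05837346070555833
```

View pics/w2.png

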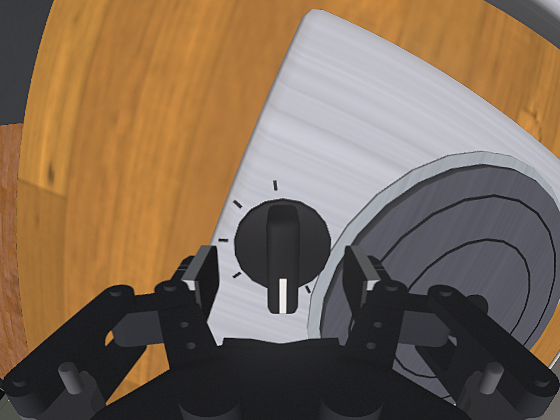

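The bar is centred between the fingers at column 283, with its top from row 205 to 313. I'll check the lengthwise centring by casting rays.

```bash
python3 - <<'E'
from h import *
from scipy.spatial.transform import Rotation as R
s=bot.observe();K=bot.calibration("wrist"); T=K['T_tool_cam'];Rt=R.from_quat(s['orientation']).as_matrix()
for u,v,z in((283,206,.088),(283,313,.088),(282,243,.062)):
    d=np.array([u-K['cx'],v-K['cy']]);r=np.hypot(*d);th=r/K['fx'];c=np.r_[d/r*np.sin(th),np.cos(th)]
    w=Rt@T[:3,:3]@c;o=s['tcp_pos']+Rt@T[:3,3];p=o+w*(z-o[2])/w[2];print(p,Rt.T@(p-s['tcp_pos'])*1000)
E
```

```text
[ 0.47733577 -0.05883218  0.088     ] [ 3.05297846e+01  1.90168849e-02 -1.81961990e+01]
[ 0.49302881 -0.10736986  0.088     ] [-20.48147596   0.16879221 -18.11854505]
[ 0.48524638 -0.0840975   0.062     ] [ 4.09493378 -0.21972992  7.84330623]
```

Call:
send_rows(targets=[0,0,0,3,0,0,30,0,0,0,3,0,0,30,0,0,0,3,0,0,0,0,0,0,3,0,0,0,0,0,0,3,0,0,0,0,0,0,3,0,0,0], newtons=40)

```text
time: 3.0
tcp_pos: [0.486, -0.0839, 0.0691]
orientation: [0.589, 0.808, 0.001, 0.001]
contact_force: [0.3, 0.8, 6.8]
finger_gap: 0.0132
grasp_force: 42.1
```

Call:
send_rows(targets=[0,0,-0.13,0,0,0,0,0,0,-0.26,0,0,0,0,0,0,-0.39,0,0,0,0,0,0,-0.52,0,0,0,0,0,0,-0.65,0,0,0,0,0,0,-0.78,0,0,0,0,0,0,-0.91,0,0,0,0,0,0,-1.0,0,0,0,0,0,0,-1.05,0,0,0,0,0,0,-1.1,0,0,0,0])

```text
time: 4.0
tcp_pos: [0.4852, -0.085, 0.0691]
orientation: [0.079, 0.997, -0.001, 0.0]
contact_force: [-0.7, -0.7, 7.6]
finger_gap: 0.0129
grasp_force: 42.5
```

```bash
python3 - <<'E'
from bench import bot
s=bot.observe(); print(s['contact_force'],s['wrist_torque'],s['qpos'])
E
```

```text
[-0.69208388 -0.68752647  7.58035739] [-0.24882354  0.21368204 -0.13705093] [ 0.50462534  0.63765535 -0.57546096  2.21766045  0.76483384  0.48944009
  0.73415697]
```

Call:
send_rows(targets=[0,0,-0.04,0,0,0,0,0,0,-0.08,0,0,0,0,0,0,-0.11,0,0,0,0,0,0,-0.11,0,0,0,0])

```text
time: 4.4
tcp_pos: [0.4851, -0.0851, 0.0691]
orientation: [0.027, 1.0, -0.001, 0.0]
contact_force: [-1.6, -0.3, 8.4]
finger_gap: 0.0128
grasp_force: 43.9
```

```bash
python3 - <<'E'
from bench import bot
s=bot.observe(); print(s['contact_force'],s['wrist_torque'],s['orientation'])
E
```

```text
[-1.58954829 -0.34904896  8.41035363] [-0.15029388  0.12686275 -0.70692556] [ 2.72667322e-02  9.99627993e-01 -5.89980638e-04  2.27724697e-04]
```

The torque about the axis jumped to 0.7 N·m, so the knob is at its stop. I'll open the fingers and rise.

Call:
send_rows(targets=[0,0,0,0,0,0,40,0,0,0,0,0,0,60,0,0,0,0,0,0,60,0,0,0,0,0,0,60,0,0,0,0,0,-50,60,0,0,0,0,0,-100,60,0,0,0,0,0,-150,60,0,0,0,0,0,-150,60])

```text
time: 5.2
tcp_pos: [0.4891, -0.0836, 0.224]
orientation: [0.025, 1.0, -0.001, 0.006]
contact_force: [0.8, 0.0, -0.1]
finger_gap: 0.0599
grasp_force: 0.0
```

```bash
python3 - <<'E'
from h import *
s=bot.observe(); print(s['time'],s['tcp_pos'],s['contact_force'])
cv2.imwrite("pics/w3.png",bot.camera("wrist")[:,:,::-1])
E
```

```text
5.2 [ 0.48907948 -0.08364296  0.22399788] [ 0.7676736   0.04451902 -0.12770227]
```

View pics/w3.png

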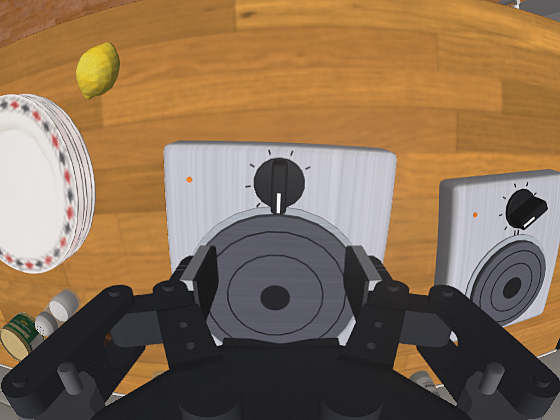

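The knob is at (279,182) and its pointer end at (278,212). The pointer aims straight at the plate centre (275,297), so the knob is off. The gripper is clear of it and the small knob is untouched.

```bash
python3 -c "
from bench import bot
print(bot.job_done())"
```

```text
the job is handed in; nothing more can be done
None
```

I turned the large hotplate's knob anticlockwise to its stop (off) and let go of it, left the small hotplate's knob alone, and handed the job in; no verdict came back.

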